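# Purge the gas forge: air lever through its half-way notch to full, then start the blower

### The job

Get the gas forge ready for its purge: push the air lever (the one with the flat upright paddle, on the thick pipe) with your fingertips from its shut end at the left, past the half-way notch, all the way to its full-open stop at the right, then press the small flat button on the switch box fully in to start the blower, and let go of it. Push the paddle from one side, do not grip it; press the button only once the air is fully open. Leave the gas lever with the ball knob, the large mushroom button and everything lying about on the bench as they are.

Things in the scene. Friction and masses are not known exactly. Their poses are not given: they have to be found in the camera images.
- air_unit: air valve, fixed to the bench: upright valve drum 72 mm across on a thick aluminium pipe (60 mm across, 190 mm long, along this frame's x), with an arc-shaped flat quadrant (top at z = 72 mm) on the robot's side. Origin on the bench straight under the lever's pivot; z up, the pivot axis is this z axis; -x points roughly to the robot (yaw within 0.35 rad). The air and gas valves may change places, left or right.
- air_lever (a joint): lever angle, rad, counter-clockwise from above: 0 shut, 0.6 half-way notch, 1.2 full-open hard stop. In air_unit's frame the lever points from the pivot along (-cos(0.6-q), sin(0.6-q)): left (+y) at first, right (-y) at last. Spring detents resist with up to 5 N at the paddle; beyond 0.95 it snaps to the stop and stays; let go between 0.35 and 0.88 it returns to the notch, below 0.25 to shut
- air_paddle (a point): middle of the top edge of the air lever's paddle: a flat upright black plate, 36 mm along the lever, 14 mm thick across it and 48 mm tall (from z = 80 to z = 128 mm above the bench), centred 100 mm from the pivot
- push_cheek: half of the paddle's thickness (7 mm), the side to push on, facing the shut end (start side). Its origin lies on the pivot axis at z = 71 mm, its x axis along the lever outwards to the paddle, its y axis the way the lever opens; the face to push is at y = -7 mm
- far_cheek: the other half of the paddle's thickness (7 mm), facing the full-open end; same frame as push_cheek, its outer face at y = +7 mm. Fingers on both cheeks at once count as gripping
- gas_unit: gas valve, fixed to the bench: like the air valve but on a thin brass pipe (28 mm across); same frame. Its lever is to stay as it is
- gas_lever (a joint): angle of the gas lever, rad, 0 to 1.2, same sense as the air lever, no notches; starts anywhere and is to stay there
- gas_ball (a point): centre of the black ball knob (32 mm across, 100 mm from the pivot, 108 mm above the bench) on the gas lever
- switch_box: grey switch box fixed to the bench, 75 x 160 x 50 mm, long along its y; origin under its centre. The small flat start button stands 42 mm from the centre towards its +y, the large mushroom button 42 mm towards -y
- start_button (a joint): travel of the small flat button, m, downwards: 0 out, 0.006 fully in (about 5 N); springs back when let go
- start_button_top (a point): centre of the top of the small flat start button, 26 mm across, in a steel housing, facing up, 72 mm above the bench
- stop_button (a joint): travel of the large mushroom button, m, downwards; must not be pressed
- stop_top (a point): centre of the top of the mushroom button, 42 mm across, 80 mm above the bench
- hammer: hand hammer lying on the bench, a loose bystander
- wire_brush: wooden-handled brush lying on the bench, a loose bystander
- bar_stub: loose steel bar stub, 110 x 20 x 20 mm, lying between the two valves; origin under its centre
- square_billet: loose upright steel block 32 x 32 x 50 mm; origin under its centre
- round_billet: loose upright steel cylinder, 36 mm across, 45 mm high; origin under its centre
- flux_tin: loose metal can, 70 mm across, 75 mm high; origin under its centre
- firebrick: loose brick 114 x 200 x 50 mm; origin under its centre
- collar: loose steel ring, 56 mm outside, 28 mm bore, 22 mm high, between switch box and valves; origin under its centre

How it is judged:
By the outcome, as a careful person would: the job done as asked, in the order asked, and still so for the second after the job is handed in, with the robot touching nothing.
It also fails if it takes over 43 s, if anything falls off the work surface, if the arm or the gripper's body presses on something with over 40 N, if the wrist force passes 120 N, or if a joint passes its speed limit or range.

### The arm

A 6-joint arm with a two-finger parallel gripper is mounted at the origin on the work surface. World frame = base frame: x ahead of the robot, y to its left, z up, the work surface at z = 0. Lengths are in m, angles in rad, forces in N, time in s.
With the tool pointing down it reaches from about 0.25 to 0.8 m from the base axis. Payload 8.5 kg.
Tool frame: the origin (TCP) lies midway between the tips of the shut fingers; the grasp point (between the pads) lies 19 mm behind it; z points along the fingers, x is the direction in which the jaws open and shut, and the axes are right-handed (so a half turn about z gives the same grasp; the last joint's range is limited). The gripper opens to 85 mm and grips with 20 to 120 N. Pads are 22 mm wide; open, the fingers measure 114 mm over their backs; the gripper's body (76 mm by 85 mm) begins 54 mm behind the grasp point. The pads swing forward as they close: fully open they stand 13 mm farther back than shut.
Start: joints at [-1.289, 0.238, -0.013, 1.319, 0, 1.571], TCP at [0.146, -0.504, 0.231] pointing down, gripper open.
Joint ranges: [-2.66, 2.66], [-1.03, 1.9], [-1.14, 1.46], [-1.82, 2.27], [-1.45, 1.34], [-3.14, 3.14]. Speed limits (rad/s): [2.22, 2.22, 2.79, 3.14, 3.14, 3.14].

### API

Orientations are given as [roll, pitch, yaw] about the fixed x, y, z axes, in that order (R = Rz(yaw) Ry(pitch) Rx(roll)).
In Python, from bench import * gives the robot as it stands. The module is installed in compiled form; this text tells all that it offers.
- The arm moves only by the tool carry_out, never from a script. Its argument "commands" is text: rows parted by semicolons, each of 7 numbers parted by spaces: the shift along the tool's x, y, z in units of 25 mm (1.0 is 25 mm), then the turn, a rotation vector about the tool's x, y, z in degrees, then the closure, from 0 (fully open) to 1 (shut). A call has 1 to 8 rows; each row shifts and turns the commanded pose from where the row before left it, along the tool's axes as they then stand; what a row does not reach is not made up. A row lasts 1/10 s, in which the tool goes at most 50 mm and 8.59 degrees, less where a joint would pass 70% of its speed; a pose out of reach is approached as far as the arm can. A call is refused whole if a number of a shift passes 1 or a number of a turn 8.59, either way. A call with a gripper value outside its range is refused whole. The fingers move at their own pace and stop on an object; the grip force is fixed at half the most. Time passes only in rows, so rows that do not move let the fingers close. It gives the time, the measured TCP pose, the force and the opening at its end, in the units of the state.
- read_state(): the state, without advancing time (a new reading comes with each control period).
- grab_frame(name): name is "scene" or "top" or "wrist"; returns the picture (480x640x3 uint8, red, green, blue); there is no depth.
- calibration(name): a dict with "fx", "fy", "cx", "cy" (pixels), "camera_from_world" (4x4, takes a point from world to camera coordinates). Camera axes: x right, y up, looking along -z (the intrinsics and any distortion apply to the point x, -y, -z); pixel columns grow to the right and rows downward; lengths in m; the calibration is good to about 2 mm. A picture is of the moment at which its call begins: read the wrist's pose just before it. calibration takes no time and is no camera call; for the wrist camera it gives the pose at the moment of the call.
- hand_in(): hands the job in, once; it reports no verdict.
Trained networks look in the newest picture that a camera, given by its name, has taken for a name from the list of things; names that differ only in an ending like _2 or _b are one class to them, and where a whole thing is asked for, a point or a joint stands for the part that bears it (a point fixed in the world has none). Each returns a list of dicts, best first, with "conf" (0 to 1); they miss things now and then, are a little off and sometimes report something else, mostly with a low value. They report only what shows in the picture. A call takes as long as a camera call.
- boxes_of(camera, target): "location" ([x, y, z] in m, in the coordinates of the camera as it stood for that picture, good to about 4 mm: the middle of the surface that is visible of it).
- masks_of(camera, target): "pixels" (480x640 bool, what is visible of it).
- place_of(camera, target): "location" ([x, y, z] in m, in the coordinates of the camera as it stood for that picture, good to about 4 mm: a listed point, or the origin of a listed thing).
The state is a dict: "clock": time; "q": joint angles; "dq": joint speeds; "joint_torque": joint torques, N m; "ee_pos": TCP position; "orientation": TCP orientation; "contact_force": force on the tool from outside, world axes, zero at the start; "moment": the same for the moment, N m; "opening": finger opening in m.
Only numpy, scipy, OpenCV 4.12 (cv2) and the standard library are available. Lean on these libraries where they do the work, as an engineer would, in place of code of your own. Each camera call takes 0.05 s, during which the arm holds its last target. There are 200 camera calls.

## Working session

There is one attempt and no reset: what is moved stays moved. The work goes in short steps, Python scripts to look and compute and a tool call to move; the robot and the scene stay as the last step left them, time stands still between calls to the robot, and variables do not carry over. Pictures are saved under pics/ and viewed, about 8 in all and at most 12, crops included, and the job is handed in when it is done.

Besides the shell and the picture viewer there is one more tool, called after "Call:" by a JSON object that holds its "method" and its "body", one argument or row to a line. carry_out: Moves the arm, as the interface text tells. Its arguments: {"type":"object","properties":{"commands":{"type":"string"}},"required":["commands"]}

```bash
mkdir -p pics; cat > h.py <<'E'
from bench import *
import numpy as np, cv2
def loc(cam,t,f='place'):
    r=(place_of if f=='place' else boxes_of)(cam,t)
    T=np.linalg.inv(np.array(calibration(cam)["camera_from_world"]))
    return [(round(d["conf"],2),np.round((T@np.r_[d["location"],1])[:3],4).tolist()) for d in r[:2]]
def save(cam,n):
    im=grab_frame(cam); cv2.imwrite('pics/'+n,im[:,:,::-1]); return im
E
python3 - <<'E'
from h import *
for c in ("top","scene"):
    save(c,c+'1.png')
    for t in ("air_unit","air_paddle","gas_unit","gas_ball","switch_box","start_button_top","stop_top","bar_stub","collar","flux_tin","square_billet","round_billet","firebrick","hammer","wire_brush"):
        print(c,t,loc(c,t))
s=read_state();print(s)
E
```

```text
top air_unit [(0.67, [0.6207, 0.2064, -0.0012])]
top air_paddle [(0.88, [0.5364, 0.2522, 0.1271])]
top gas_unit [(0.56, [0.639, -0.1638, 0.0024])]
top gas_ball [(0.74, [0.5392, -0.179, 0.1077]), (0.37, [0.3531, 0.3344, 0.0007])]
top switch_box [(0.79, [0.4478, -0.0321, -0.0022]), (0.69, [0.6403, -0.1653, 0.0009])]
top start_button_top [(0.74, [0.6314, -0.455, -0.0009]), (0.44, [0.4463, 0.0133, 0.0711])]
top stop_top [(0.75, [0.4552, -0.0719, 0.0788]), (0.21, [0.5315, 0.2506, 0.1262])]
top bar_stub [(0.7, [0.6838, 0.0052, 0.0022])]
top collar [(0.7, [0.5502, 0.0045, 0.0])]
top flux_tin [(0.62, [0.5905, 0.4054, -0.0016]), (0.43, [0.6845, 0.0041, 0.0016])]
top square_billet [(0.66, [0.4728, 0.2072, 0.0014]), (0.41, [0.3536, 0.3332, -0.0032])]
top round_billet [(0.46, [0.4712, -0.2124, 0.0018])]
top firebrick [(0.86, [0.6325, -0.4557, -0.0023])]
top hammer [(0.68, [0.3474, -0.3019, -0.0028]), (0.64, [0.5897, 0.4072, -0.0009])]
top wire_brush [(0.82, [0.3556, 0.3343, 0.0015])]
scene air_unit [(0.58, [0.6226, 0.2066, 0.0014])]
scene air_paddle [(0.9, [0.5283, 0.2532, 0.1278])]
scene gas_un
[... 778 characters left out ...]
59, 0.2039, -0.0023])]
{'clock': 1.6, 'q': array([-1.28899453e+00,  2.38198590e-01, -1.34642193e-02,  1.31915978e+00,
       -1.71617201e-05,  1.57078310e+00]), 'dq': array([ 1.36068143e-05, -7.26602602e-04, -9.37234036e-05,  2.42147006e-04,
       -2.05968834e-04,  1.01728830e-03]), 'joint_torque': array([-1.89133934e-03, -5.38562715e+01,  3.46696901e+01,  2.91012955e-03,
        2.02219171e-04, -5.26102127e-06]), 'ee_pos': array([ 0.14598842, -0.50428606,  0.23129091]), 'orientation': array([ 3.14157549e+00,  2.62662992e-05, -1.28898130e+00]), 'contact_force': array([0.43990169, 0.15328038, 0.264589  ]), 'moment': array([0.02999227, 0.02391315, 0.03218149]), 'opening': 0.08516372014078392}
```

View pics/top1.png

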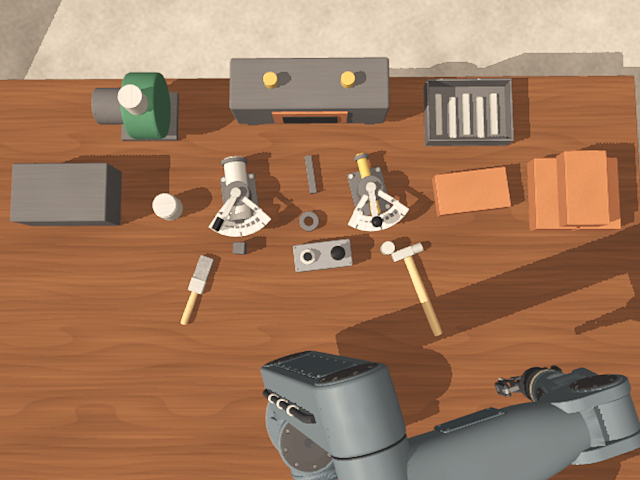

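View pics/scene1.png

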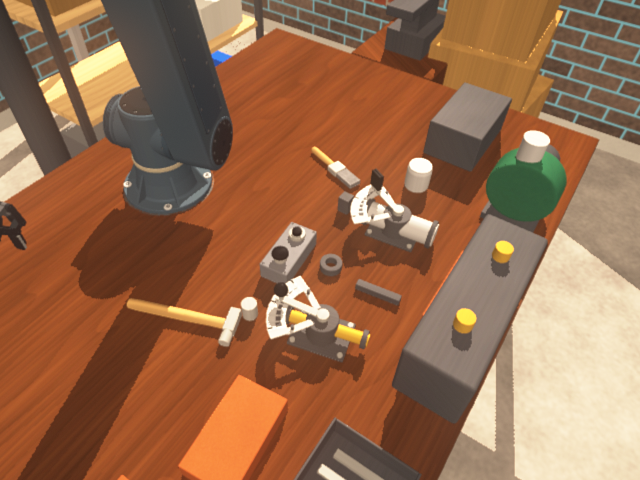

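The top view shows the air valve at left (pivot ~(237,190), paddle (218,224), shut), the gas valve at right (372,188), and the box with the start button at (308,257) and the mushroom at (338,253). Networks agree across both cameras: the pivot-paddle distance is 100.7 mm, which gives a unit yaw of about 0.12. The tool will go behind the paddle with its y axis along the push.

Call:
{"method": "carry_out", "body": {
  "commands": "0 0 0 0 0 -7.8 1;0 0 0 0 0 -7.8 1;0 0 0 0 0 -7.8 1;0 0 0 0 0 -7.8 1;0 0 0 0 0 -7.8 1;0 0 0 0 0 -7.8 1;0 -1 0 0 0 0 1;0 -1 0 0 0 0 1"
}}

```text
clock: 2.4
ee_pos: [0.1687, -0.4594, 0.231]
orientation: [-3.141, 0.0, -0.473]
contact_force: [0.9, -0.1, -0.2]
opening: 0.0003
```

Call:
{"method": "carry_out", "body": {
  "commands": "0 -1 0 0 0 0 1;0 -1 0 0 0 0 1;0 -1 0 0 0 0 1;0 -1 0 0 0 0 1;0 -1 0 0 0 0 1;0 -1 0 0 0 0 1;0 -1 0 0 0 0 1;0 -1 0 0 0 0 1"
}}

```text
clock: 3.2
ee_pos: [0.26, -0.2807, 0.2314]
orientation: [3.142, -0.0, -0.472]
contact_force: [-0.5, -0.5, 1.0]
opening: -0.0001
```

Call:
{"method": "carry_out", "body": {
  "commands": "0 -1 0 0 0 0 1;0 -1 0 0 0 0 1;0 -1 0 0 0 0 1;0 -1 0 0 0 0 1;0 -1 0 0 0 0 1;0 -1 0 0 0 0 1;0 -1 0 0 0 0 1;0 -1 0 0 0 0 1"
}}

```text
clock: 4.0
ee_pos: [0.351, -0.1025, 0.2315]
orientation: [-3.141, -0.0, -0.472]
contact_force: [-0.0, -0.9, 0.1]
opening: -0.0001
```

Call:
{"method": "carry_out", "body": {
  "commands": "0 -1 0 0 0 0 1;0 -1 0 0 0 0 1;0 -1 0 0 0 0 1;0 -1 0 0 0 0 1;0 -1 0 0 0 0 1;0 -1 0 0 0 0 1;0 -1 0 0 0 0 1;0 -1 0 0 0 0 1"
}}

```text
clock: 4.8
ee_pos: [0.442, 0.0757, 0.2314]
orientation: [-3.141, -0.0, -0.472]
contact_force: [0.5, -0.8, 0.6]
opening: 0.0002
```

Call:
{"method": "carry_out", "body": {
  "commands": "0 -1 0 0 0 0 1;0 -1 0 0 0 0 1;0 -1 0 0 0 0 1;0 -1 0 0 0 0 1;0 -1 0 0 0 0 1;0 -1 0 0 0 0 1;0 -1 0 0 0 0 1;0 -1 0 0 0 0 1"
}}

```text
clock: 5.6
ee_pos: [0.533, 0.2537, 0.2313]
orientation: [3.142, 0.0, -0.472]
contact_force: [0.5, -0.4, 0.4]
opening: -0.0
```

Call:
{"method": "carry_out", "body": {
  "commands": "0 -1 0 0 0 0 1;0 -0.6 0 0 0 0 1;0 0 0 0 0 0 1;0 0 0 0 0 0 1"
}}

```text
clock: 6.0
ee_pos: [0.5505, 0.2882, 0.231]
orientation: [3.141, 0.0, -0.472]
contact_force: [-0.1, 0.4, -0.3]
opening: -0.0001
```

```bash
python3 - <<'E'
from h import *
print(read_state()["ee_pos"])
for c in ("top","wrist","scene"):
    save(c,c+'2.png')
    for t in ("air_unit","air_paddle","push_cheek","start_button_top","switch_box"): print(c,t,loc(c,t))
E
```

```text
[0.55048225 0.28817287 0.23098232]
top air_unit [(0.81, [0.623, 0.2088, -0.0018]), (0.43, [0.3493, -0.3096, -0.0044])]
top air_paddle [(0.71, [0.5325, 0.2514, 0.1302])]
top push_cheek [(0.48, [0.4712, -0.2123, 0.0007])]
top start_button_top [(0.66, [0.4472, -0.0321, -0.0014])]
top switch_box [(0.86, [0.4462, -0.0319, -0.0016])]
wrist air_unit [(0.82, [0.6235, 0.2053, 0.0015])]
wrist air_paddle [(0.65, [0.5313, 0.2468, 0.1301])]
wrist push_cheek []
wrist start_button_top [(0.37, [0.6878, 0.0022, -0.0013])]
wrist switch_box []
scene air_unit [(0.68, [0.6179, 0.2055, 0.001])]
scene air_paddle [(0.82, [0.5298, 0.2515, 0.1253])]
scene push_cheek [(0.32, [0.4528, -0.0733, 0.0844])]
scene start_button_top [(0.5, [0.4481, 0.0085, 0.0732])]
scene switch_box [(0.64, [0.4531, -0.0354, 0.0027])]
```

View pics/wrist2.png

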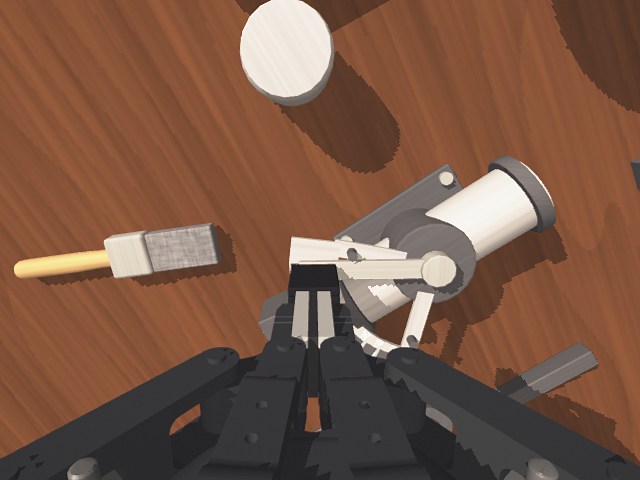

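Call:
{"method": "carry_out", "body": {
  "commands": "0 0 1 0 0 0 1;0 0 1 0 0 0 1;0 0 1 0 0 0 1;0 0 1 0 0 0 1;0 0 1 0 0 0 1;0 0 0.36 0 0 0 1;0 0.72 0 0 0 0 1;0 0 0 0 0 0 1"
}}

```text
clock: 7.7
ee_pos: [0.5418, 0.2712, 0.0975]
orientation: [3.14, 0.001, -0.473]
contact_force: [-0.6, -0.2, 0.3]
opening: 0.0002
```

Call:
{"method": "carry_out", "body": {
  "commands": "-0.06 0.32 0 0 0 -4.5 1;-0.06 0.32 0 0 0 -4.5 1;-0.06 0.32 0 0 0 -4.5 1;-0.06 0.32 0 0 0 -4.5 1;-0.06 0.32 0 0 0 -4.5 1"
}}

```text
clock: 8.2
ee_pos: [0.524, 0.2377, 0.0984]
orientation: [-3.14, -0.002, -0.076]
contact_force: [0.2, -0.3, -0.9]
opening: 0.0002
```

```bash
python3 - <<'E'
from h import *
s=read_state();print(s["ee_pos"],s["contact_force"])
for c in ("top","scene"):
    save(c,c+'3.png')
    for t in ("air_paddle",): print(c,t,loc(c,t))
cv2.imwrite('pics/s3c.png',cv2.resize(cv2.imread('pics/scene3.png')[130:330,250:450],None,fx=3,fy=3))
E
```

```text
[0.52398938 0.23773765 0.0983623 ] [ 0.23438838 -0.27113634 -0.86663008]
top air_paddle [(0.66, [0.5214, 0.2208, 0.1289]), (0.66, [0.684, 0.0015, 0.0014])]
scene air_paddle [(0.6, [0.5185, 0.2018, 0.1277]), (0.39, [0.6263, -0.4547, -0.0054])]
```

View pics/s3c.png

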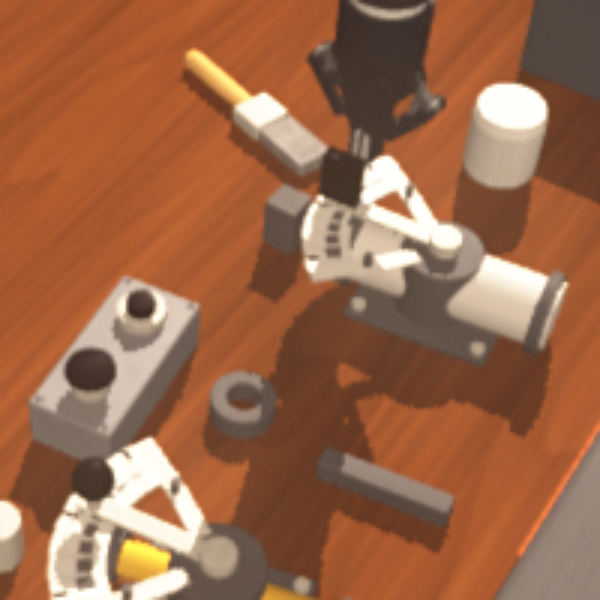

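The crop shows the lever moving ahead of the fingertips, partway to the notch (paddle at ~(343,175) in the crop). The fingers touch only its start side. I'll carry on along the arc.

Call:
{"method": "carry_out", "body": {
  "commands": "-0.06 0.32 0 0 0 -4.5 1;-0.06 0.32 0 0 0 -4.5 1;-0.06 0.32 0 0 0 -4.5 1;-0.06 0.32 0 0 0 -4.5 1;-0.06 0.32 0 0 0 -4.5 1;-0.06 0.32 0 0 0 -4.5 1"
}}

```text
clock: 9.0
ee_pos: [0.5201, 0.1898, 0.0977]
orientation: [-3.139, -0.001, 0.394]
contact_force: [-1.8, 4.8, 0.6]
opening: -0.0002
```

Call:
{"method": "carry_out", "body": {
  "commands": "-0.06 0.32 0 0 0 -4.5 1;-0.06 0.32 0 0 0 -4.5 1;-0.06 0.32 0 0 0 -4.5 1;-0.03 0.16 0 0 0 -2.2 1;0 0 0 0 0 0 1;0 0 0 0 0 0 1"
}}

```text
clock: 9.6
ee_pos: [0.5288, 0.1619, 0.0975]
orientation: [-3.142, -0.001, 0.663]
contact_force: [0.1, -0.9, -0.6]
opening: 0.0001
```

```bash
python3 - <<'E'
from h import *
s=read_state();print(s["ee_pos"],s["contact_force"])
for c in ("top","scene"):
    save(c,c+'4.png')
    for t in ("air_paddle","start_button_top"): print(c,t,loc(c,t))
cv2.imwrite('pics/s4c.png',cv2.resize(cv2.imread('pics/scene4.png')[130:330,250:450],None,fx=3,fy=3))
E
```

```text
[0.52881232 0.16189177 0.09752802] [ 0.08598571 -0.93566182 -0.55841545]
top air_paddle [(0.56, [0.5448, 0.1417, 0.126])]
top start_button_top [(0.53, [0.4452, 0.0087, 0.071])]
scene air_paddle [(0.95, [0.5438, 0.1419, 0.1278])]
scene start_button_top [(0.48, [0.4481, 0.0078, 0.0702]), (0.26, [0.6201, 0.2039, -0.0005])]
```

View pics/s4c.png

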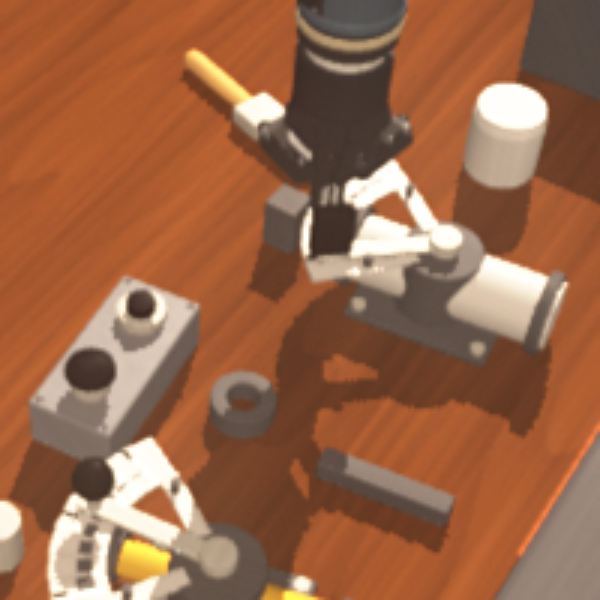

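The crop shows the lever at the right end of its quadrant, and the measured angle is about 1.17. There is no contact force, so it has snapped away from the fingers. A gentle nudge will confirm the stop.

Call:
{"method": "carry_out", "body": {
  "commands": "-0.06 0.32 0 0 0 -4.5 1;0 0 0 0 0 0 1;0 0 0 0 0 0 1"
}}

```text
clock: 10.2
ee_pos: [0.5322, 0.1543, 0.0973]
orientation: [-3.141, -0.0, 0.742]
contact_force: [-0.6, -0.2, -0.2]
opening: -0.0002
```

Call:
{"method": "carry_out", "body": {
  "commands": "0 0.1 0 0 0 0 1;0 0 0 0 0 0 1"
}}

```text
clock: 10.4
ee_pos: [0.5339, 0.1525, 0.0973]
orientation: [-3.141, -0.0, 0.743]
contact_force: [-0.3, 0.0, -1.0]
opening: 0.0001
```

Call:
{"method": "carry_out", "body": {
  "commands": "0 0.08 0 0 0 0 1;0 0 0 0 0 0 1"
}}

```text
clock: 10.6
ee_pos: [0.5339, 0.1524, 0.0973]
orientation: [-3.138, -0.0, 0.745]
contact_force: [-6.1, 7.7, 3.6]
opening: 0.0
```

Call:
{"method": "carry_out", "body": {
  "commands": "0 0.08 0 0 0 0 1;0 0 0 0 0 0 1"
}}

```text
clock: 10.8
ee_pos: [0.534, 0.1523, 0.0973]
orientation: [-3.134, -0.0, 0.746]
contact_force: [-11.2, 16.0, 6.2]
opening: -0.0002
```

Force rises with no motion, so the lever is on its hard stop. Next I'll back off, rise and go over the button.

Call:
{"method": "carry_out", "body": {
  "commands": "0 -1 0 0 0 0 1;0 0 -1 0 0 0 1;0 0 -1 0 0 0 1;0 0 -1 0 0 0 1;0 0 -1 0 0 0 1"
}}

```text
clock: 11.3
ee_pos: [0.5196, 0.168, 0.1984]
orientation: [3.142, -0.0, 0.744]
contact_force: [0.4, -0.1, -0.3]
opening: 0.0003
```

Call:
{"method": "carry_out", "body": {
  "commands": "-0.92 0.4 0 0 0 0 1;-0.92 0.4 0 0 0 0 1;-0.92 0.4 0 0 0 0 1;-0.92 0.4 0 0 0 0 1;-0.92 0.4 0 0 0 0 1;-0.92 0.4 0 0 0 0 1;-0.92 0.4 0 0 0 0 1;0 0 0 0 0 0 1"
}}

```text
clock: 12.1
ee_pos: [0.4475, 0.0055, 0.1975]
orientation: [3.141, 0.001, 0.742]
contact_force: [-0.4, 0.1, -0.3]
opening: -0.0004
```

```bash
python3 - <<'E'
from h import *
s=read_state();print(s["ee_pos"],s["orientation"])
for c in ("top","scene","wrist"):
    save(c,c+'5.png')
    for t in ("air_paddle","start_button_top","stop_top","switch_box"): print(c,t,loc(c,t))
E
```

```text
[0.4475038  0.00546808 0.19752723] [3.14130994e+00 5.80511339e-04 7.41611576e-01]
top air_paddle [(0.51, [0.5487, 0.1402, 0.1274])]
top start_button_top [(0.6, [0.4459, -0.0332, -0.005])]
top stop_top [(0.55, [0.4546, -0.0733, 0.0794])]
top switch_box [(0.81, [0.4463, -0.0338, -0.0041]), (0.44, [0.4711, -0.2113, 0.0011])]
scene air_paddle [(0.9, [0.5443, 0.1391, 0.1288]), (0.49, [0.4488, 0.0078, 0.0697])]
scene start_button_top [(0.59, [0.447, 0.0079, 0.0707])]
scene stop_top [(0.71, [0.4547, -0.0774, 0.0809]), (0.65, [0.4497, -0.0336, 0.0005])]
scene switch_box []
wrist air_paddle [(0.97, [0.5461, 0.1373, 0.1292])]
wrist start_button_top [(0.93, [0.4465, 0.0111, 0.0659]), (0.39, [0.3509, -0.3099, 0.0063])]
wrist stop_top [(0.74, [0.4733, 0.1983, 0.0014]), (0.65, [0.4568, -0.0778, 0.0817])]
wrist switch_box [(0.95, [0.4524, -0.0375, 0.0002])]
```

View pics/wrist5.png

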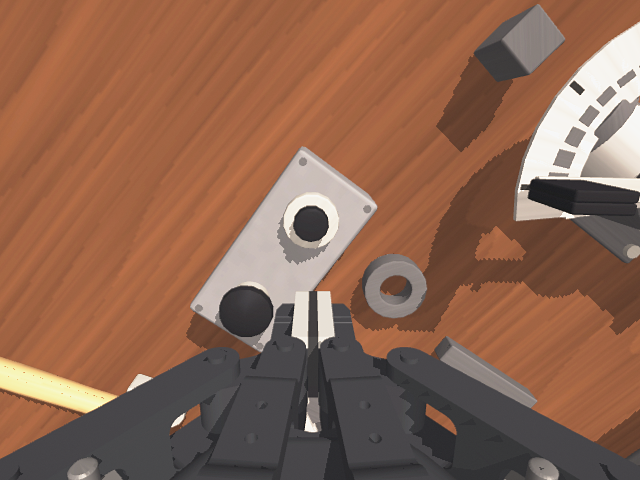

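The wrist view shows the black start button at (311,223) in its light housing, the mushroom at (246,311), and the lever at its open end. I'll project the button pixel onto z = 72 mm as a check.

```bash
python3 - <<'E'
from h import *
def ray(c,u,v,z):
    k=calibration(c);T=np.linalg.inv(np.array(k["camera_from_world"]))
    d=T[:3,:3]@np.array([(u-k["cx"])/k["fx"],-(v-k["cy"])/k["fy"],-1]);o=T[:3,3]
    return o+d*(z-o[2])/d[2]
im=cv2.imread('pics/wrist5.png',0)[195:255,280:345]
n,l,st,ce=cv2.connectedComponentsWithStats((im<70).astype('uint8'))
i=1+np.argmax(st[1:,4]);print(st[i],ce[i])
u,v=ce[i]+[280,195];print(ray("wrist",u,v,.072))
w=st[i,2]/2;print('diam',np.linalg.norm(ray("wrist",u-w,v,.072)-ray("wrist",u+w,v,.072)))
print(ray("wrist",246,311,.08))
E
```

```text
[ 14  11  34  36 965] [30.70259067 28.34093264]
[0.44515271 0.00942791 0.072     ]
diam 0.024173749471656077
[ 0.45379861 -0.07067895  0.08      ]
```

Call:
{"method": "carry_out", "body": {
  "commands": "0.05 -0.14 0 0 0 0 1;0 0 1 0 0 0 1;0 0 1 0 0 0 1;0 0 1 0 0 0 1;0 0 1 0 0 0 1;0 0 0.76 0 0 0 1;0 0 0 0 0 0 1"
}}

```text
clock: 13.55
ee_pos: [0.4454, 0.0109, 0.0764]
orientation: [-3.139, 0.003, 0.744]
contact_force: [-0.4, 0.6, 0.3]
opening: -0.0002
```

Call:
{"method": "carry_out", "body": {
  "commands": "0 0 0.12 0 0 0 1;0 0 0.12 0 0 0 1;0 0 0.08 0 0 0 1;0 0 0 0 0 0 1"
}}

```text
clock: 13.95
ee_pos: [0.4479, 0.0108, 0.0709]
orientation: [3.141, -0.001, 0.744]
contact_force: [1.2, 0.8, 2.2]
opening: 0.0001
```

Call:
{"method": "carry_out", "body": {
  "commands": "0 0 0.08 0 0 0 1;0 0 0.04 0 0 0 1;0 0 0 0 0 0 1"
}}

```text
clock: 14.25
ee_pos: [0.4479, 0.0108, 0.0676]
orientation: [3.141, -0.001, 0.744]
contact_force: [1.9, 1.3, 3.9]
opening: 0.0003
```

Call:
{"method": "carry_out", "body": {
  "commands": "0 0 0.06 0 0 0 1;0 0 0.04 0 0 0 1;0 0 0 0 0 0 1"
}}

```text
clock: 14.55
ee_pos: [0.448, 0.0108, 0.0658]
orientation: [3.141, -0.002, 0.744]
contact_force: [-0.2, -0.0, 16.9]
opening: -0.0003
```

Call:
{"method": "carry_out", "body": {
  "commands": "0 0 0.06 0 0 0 1;0 0 0.02 0 0 0 1;0 0 0 0 0 0 1"
}}

```text
clock: 14.85
ee_pos: [0.4481, 0.0109, 0.0654]
orientation: [3.14, -0.003, 0.744]
contact_force: [-6.3, 0.9, 41.3]
opening: -0.0002
```

The spring force rose to about 5 N and then hit a hard bottom at z ≈ 65.7 mm, which matches the 6 mm travel. Releasing now.

Call:
{"method": "carry_out", "body": {
  "commands": "0 0 -0.5 0 0 0 1;0 0 -1 0 0 0 1;0 0 -1 0 0 0 1;0 0 -1 0 0 0 1;0 0 -1 0 0 0 1;0 0 -1 0 0 0 1;0 0 0 0 0 0 1;0 0 0 0 0 0 1"
}}

```text
clock: 15.65
ee_pos: [0.4469, 0.0107, 0.1999]
orientation: [-3.141, 0.0, 0.744]
contact_force: [0.4, -0.7, -0.4]
opening: -0.0002
```

```bash
python3 - <<'E'
from h import *
s=read_state();print(s["clock"],s["ee_pos"],s["contact_force"])
for c in ("top","scene","wrist"):
    save(c,c+'6.png')
    for t in ("air_paddle","start_button_top","stop_top","gas_ball","collar","square_billet"): print(c,t,loc(c,t))
E
```

```text
15.65 [0.44689127 0.01069111 0.19992634] [ 0.35436786 -0.65584335 -0.39769476]
top air_paddle [(0.53, [0.5482, 0.1426, 0.1273])]
top start_button_top []
top stop_top [(0.73, [0.4547, -0.0699, 0.0762])]
top gas_ball [(0.64, [0.5365, -0.1782, 0.1086]), (0.58, [0.5894, 0.4087, -0.0007])]
top collar []
top square_billet [(0.6, [0.4691, 0.2053, 0.0034])]
scene air_paddle [(0.84, [0.5447, 0.1401, 0.1292])]
scene start_button_top [(0.43, [0.4487, 0.0083, 0.0693])]
scene stop_top [(0.46, [0.4525, -0.0757, 0.082])]
scene gas_ball [(0.6, [0.5373, -0.1776, 0.1025])]
scene collar [(0.94, [0.5472, 0.0094, 0.0004])]
scene square_billet [(0.49, [0.4703, 0.2008, -0.0013]), (0.24, [0.4707, -0.2105, -0.003])]
wrist air_paddle []
wrist start_button_top [(0.95, [0.4473, 0.008, 0.069])]
wrist stop_top [(0.74, [0.4546, -0.0754, 0.0829])]
wrist gas_ball []
wrist collar [(0.75, [0.5478, 0.0023, 0.0018])]
wrist square_billet [(0.97, [0.4729, 0.2002, 0.0038])]
```

View pics/scene6.png

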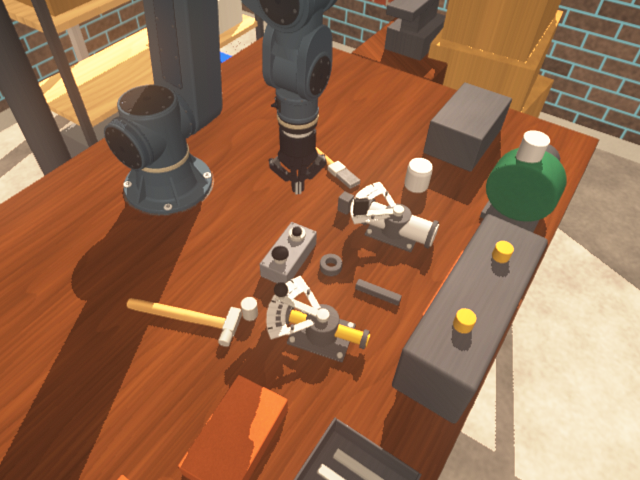

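The scene shows the air lever at its right end (paddle (361,206)), the gas lever, buttons and loose items unmoved, and the gripper clear above at (297,185).

```bash
python3 -c "
from bench import *
print(hand_in())"
```

```text
the job is handed in; nothing more can be done
None
```

The air lever is at its full-open stop, the start button has been pressed fully in and released, and the job is handed in at about 16 s of the 43 s allowed.

- **Air lever:** I pushed the paddle with shut fingertips on its start-side face only. A gentle nudge at the end met about 20 N with no motion, so it is on the hard stop. After release, the last pictures put the paddle at about (0.546, 0.141), which is within a few millimetres of the predicted full-open position.
- **Start button:** I pressed it only after the lever was on its stop. It moved about 6 mm against its spring, then hit a hard bottom. I pushed it up to 41 N to be sure, which is well above the 5 N it needs. I then rose about 130 mm clear, and the contact force fell to noise level.
- **Everything else:** The gas ball, mushroom button, collar and square billet read the same as at the start, to within camera noise. I checked the hammer, brush, other loose items and firebrick only by eye in the last picture, and they looked unmoved.
- **Checks that disagreed:** The networks gave a few stray readings. For example, the top camera placed the start button on the firebrick or at the box's own origin. I went by the other cameras and by my own pixel measurement. In the last top view, the start button and the collar were not reported, but both were seen by the other cameras.

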